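# Brace the canister and unscrew its cap

### The job

Lift the canister off its plywood stand by its handle, keeping it upright, and set it down fully into the sheet-metal cradle beside it, so that it cannot turn. Then unscrew the tight cap counter-clockwise, stop turning once the threads let go, and lift the cap straight up until it is just clear of the neck. Finish while still holding the cap there, level and over the neck, with the canister left sitting in the cradle and the other things on the bench left alone.

Things in the scene. Friction and masses are not known exactly. Their poses are not given: they have to be found in the camera images.
- can_center (a point): Centre, half-way up, of the grey canister: a rounded box 180 (its x) x 76 (y) x 85 mm (z, up), 0.6 kg, loose, at first on the stand. Underside 42.5 mm below this point. The neck with the cap is on its top at the +x end, 60 mm from the centre; the handle is over the -x half. It balances about 20 mm to the handle's side of the centre.
- handle_mid (a point): Middle of the canister's black grip bar: 16 mm wide (canister's y), 16 mm high, 76 mm long along the canister's x. It lies 38 mm to the -x side of the canister's centre and 36 mm above its flat top, with 28 mm of free room below the bar and 52 mm between its two end posts. Rigid with the canister, same axes.
- neck_top (a point): Centre of the top of the canister's aluminium neck, 28 mm above the flat top, 60 mm from the canister's centre along its +x; the neck is 30 mm across, 37.4 mm over its threads. Same axes as the canister.
- cap_center (a point): Centre, half-way up, of the round black screw cap: 52 mm across, 26 mm high, 40 g, loose once unscrewed, z up. While tight its underside is 13 mm and its top 39 mm above the canister's flat top (centre 2 mm below neck_top).
- cap_mark (a point): Tip of the raised pointer rib on top of the cap, 22 mm from its axis; while the cap is tight it points along the canister's +x, away from the handle.
- stand_top (a point): Centre of the top of the plywood stand, 210 (x) x 100 (y) mm, 60 mm high, fixed to the bench for the run.
- cradle_floor (a point): Centre of the floor inside the cradle: a wooden board 235 x 130 mm, fixed to the bench, with a sheet-metal tray on it. Floor 12 mm above the bench; inside 188 (its x) x 84 mm (its y); walls 25 mm high, with lips above them flared outward, to 38 mm above the floor. The canister goes in lengthways along x, cap end either way, with 4 mm play all round.
- can: The grey canister itself (all of it with its handle); origin at the centre of its underside, axes as can_center.
- can_handle: The canister's handle; origin at handle_mid.
- cap: The screw cap; origin at the centre of its underside, x towards its pointer. Turned counter-clockwise from above it climbs 3 mm, stiffly (0.3 N m), and lets go after some 55 degrees; a sprung seal in the neck (12 N) then pushes it up, to 9 mm above its tight height. Lift it at 60 to 90 degrees: turned on while held down it catches under the next thread; past 130 fails.
- spanner: Bystander: open-ended steel spanner lying on the bench, 198 mm.
- folding_rule: Bystander: yellow folding rule, 232 mm, lying at the left.
- tape_measure: Bystander: yellow tape measure, 40 x 74 x 66 mm, between stand and cradle.
- oak_offcut: Bystander: small oak offcut, 45 x 120 x 22 mm, lying, between stand and cradle.
- tape_roll: Bystander: roll of masking tape lying flat, 96 mm across, 25 mm high.

How it is judged:
By the outcome, as a careful person would: the job done as asked, in the order asked, and still so for the second after the job is handed in, while the arm keeps its last pose, push and grip.
It also fails if it takes over 61 s, if anything falls off the work surface, if the arm or the gripper's body presses on something with over 40 N, if the wrist force passes 120 N, or if a joint passes its speed limit or range.

### The arm

A 7-joint arm with a two-finger parallel gripper is mounted at the origin on a cart in front of the work surface, level with it; the furniture and walls round the work are solid. World frame = base frame: x ahead of the robot, y to its left, z up, the work surface at z = 0. Lengths are in m, angles in degrees, forces in N, time in s.
With the tool pointing down it reaches from about 0.425 to 0.875 m from the base axis. Payload 4.7 kg.
Tool frame: the origin (TCP) lies midway between the tips of the shut fingers; the grasp point (between the pads) lies 19 mm behind it; z points along the fingers, y is the line along which they close (so a half turn about z gives the same grasp; the last joint's range is limited). The gripper opens to 87 mm and grips with 3 to 60 N. Pads are 19 mm wide; open, the fingers measure 117 mm over their backs; the gripper's body (75 mm by 190 mm) begins 51 mm behind the grasp point.
Start: joints at [70.021, 18.392, -4.016, 83.108, 1.295, 78.541, -3.26], TCP at [0.231, -0.608, 0.223] pointing down, gripper open.
Joint ranges: [-163.93, 163.93], [-17.29, 119.83], [-79.2, 71.16], [3.27, 140.29], [-89.18, 269.18], [5.43, 117.66], [-154.24, 154.24]. Speed limits (degrees/s): [147.25, 147.25, 180, 180, 180, 180, 180].

### API

Orientations are given as [roll, pitch, yaw] about the fixed x, y, z axes, in that order (R = Rz(yaw) Ry(pitch) Rx(roll)).
In Python, from cell import env, viewer, boxes_of, masks_of gives the robot as it stands. The module is installed in compiled form; this text tells all that it offers.
- The arm moves only by the tool apply_moves, never from a script. Its argument "moves" is a list of rows, each a list of 7 numbers: the shift along the tool's x, y, z scaled (see below), then the turn, a rotation vector about the tool's x, y, z scaled (see below), then the opening, from 0 (shut) to 1 (fully open). A call has 1 to 20 rows; each row is the pose to reach, as a shift and turn from the pose commanded when the call began, along the tool's axes at that moment; what a row does not reach only later rows make up. The controller multiplies each number of a shift by 0.2 m and each number of a turn by 1.5 rad. A row lasts 1/10 s, in which the tool goes at most 50 mm and 8.59 degrees, less where a joint would pass 70% of its speed; a pose out of reach is approached as far as the arm can. A call with a number of a shift or a turn outside -1 to 1 is refused whole. A call with a gripper value outside its range is refused whole. The fingers move at their own pace and stop on an object; "grip_force" is the grip in N (left out, the last holds). Time passes only in rows, so rows that repeat a pose let the fingers close. It gives the time, the measured TCP pose, the force, the opening and the grip force at its end, in the units of the state.
- env.get_obs(): the state, without advancing time (a new reading comes with each control period).
- viewer.read_camera(name): name is "side" or "top" or "wrist"; returns the picture (480x640x3 uint8, red, green, blue); there is no depth.
- viewer.get_calibration(name): a dict with "fov_y" (degrees; the focal length in pixels is half the picture's height over the tangent of half this angle, whatever the lens; pixels are square), "cx", "cy" (the principal point, pixels), "position" and "orientation" of the camera in the world. Camera axes: x right, y up, looking along -z (the intrinsics and any distortion apply to the point x, -y, -z); pixel columns grow to the right and rows downward; lengths in m; the calibration is good to about 2 mm. A picture is of the moment at which its call begins: read the wrist's pose just before it. get_calibration takes no time and is no camera call; for the wrist camera it gives the pose at the moment of the call.
- env.sign_off(): hands the job in; it is judged then, once.
Trained networks look in the newest picture that a camera, given by its name, has taken for a name from the list of things; names that differ only in an ending like _2 or _b are one class to them, and where a whole thing is asked for, a point or a joint stands for the part that bears it (a point fixed in the world has none). Each returns a list of dicts, best first, with "conf" (0 to 1); they miss things now and then, are a little off and sometimes report something else, mostly with a low value. They report only what shows in the picture. A call takes as long as a camera call.
- boxes_of(camera, target): "location" ([column, row] in pixels, amid what is visible of it).
- masks_of(camera, target): "pixels" (480x640 bool, what is visible of it) and "location" ([column, row] in pixels, amid what is visible of it).
The state is a dict: "time_s": time; "qpos": joint angles; "joint_velocities": joint speeds; "effort": joint torques, N m; "tool_pos": TCP position; "tool_rot": TCP orientation; "force": force on the tool from outside, world axes, zero at the start; "wrist_torque": the same for the moment, N m; "grip_width": finger opening in m; "grasp_force": force on a finger pad.
Only numpy, scipy, OpenCV 4.12 (cv2) and the standard library are available. Lean on these libraries where they do the work, as an engineer would, in place of code of your own. Each camera call takes 0.05 s, during which the arm holds its last target. There are 200 camera calls.

## Working session

There is one attempt and no reset: what is moved stays moved. The work goes in short steps, Python scripts to look and compute and a tool call to move; the robot and the scene stay as the last step left them, time stands still between calls to the robot, and variables do not carry over. Pictures are saved under pics/ and viewed, at most 10 in all, crops included, and the job is handed in when it is done.

Besides the shell and the picture viewer there is one more tool, called after "Call:" in YAML: its name, and indented under it one key for each argument. apply_moves: Moves the arm, as the interface text tells. Shifts and turns lie within -1 to 1; 1 stands for 0.2 m of shift or 1.5 rad of turn. Its arguments: {"type":"object","properties":{"moves":{"type":"array","items":{"type":"array","items":{"type":"number","minimum":-1,"maximum":1}}},"grip_force":{"type":"number"}},"required":["moves"]}

```bash
mkdir -p pics; python3 - <<'E'
from cell import env, viewer, boxes_of, masks_of
import cv2, numpy as np
o=env.get_obs(); print({k:np.round(v,3).tolist() for k,v in o.items()})
for c in ("side","top"):
    im=viewer.read_camera(c); cv2.imwrite(f"pics/{c}0.png",im[:,:,::-1]); k=viewer.get_calibration(c); print(c,k)
    for t in ("can_center","handle_mid","neck_top","cap_center","cap_mark","stand_top","cradle_floor","tape_measure","oak_offcut","tape_roll","spanner","folding_rule"):
        print(t,[(np.round(b['location'],1).tolist(),round(b['conf'],2)) for b in boxes_of(c,t)[:2]])
print(viewer.get_calibration("wrist"), env.get_obs()['time_s'])
E
```

```text
{'time_s': 0.0, 'qpos': [70.023, 18.439, -4.014, 83.175, 1.294, 78.541, -3.259], 'joint_velocities': [-0.005, -0.012, -0.115, 0.029, -0.032, -0.051, 0.06], 'effort': [-0.0, -49.129, -0.404, -31.253, -0.064, 0.044, 0.0], 'tool_pos': [0.23, -0.607, 0.221], 'tool_rot': [-179.891, 0.005, 20.786], 'force': [0.619, -0.283, 0.464], 'wrist_torque': [0.002, 0.027, -0.017], 'grasp_force': 0.0, 'grip_width': 0.087}
side {'fov_y': 49.22149843948675, 'cx': 332.195228415913, 'cy': 242.61782371958262, 'position': array([0.2943102 , 1.00445186, 0.83822869]), 'orientation': array([  57.2115935 ,   -0.80812239, -164.50969179])}
can_center [([377.8, 229.0], 0.75), ([392.7, 203.3], 0.55)]
handle_mid [([388.6, 205.4], 0.88)]
neck_top [([382.1, 230.0], 0.96)]
cap_center [([354.4, 203.3], 0.68)]
cap_mark [([355.6, 206.1], 0.51)]
stand_top [([374.9, 252.3], 0.63)]
cradle_floor [([332.1, 345.9], 0.76)]
tape_measure []
oak_offcut [([324.1, 294.7], 0.66), ([387.3, 206.3], 0.65)]
tape_roll [([257.3, 301.3], 0.98), ([333.5, 346.7], 0.37)]
spanner [([373.6, 253.6], 0.72), ([391.7, 206.0], 0.42)]
folding_rule [([2
[... 177 characters left out ...]
n': array([ 12.30993925,  -0.08857081, -83.91997002])}
can_center [([375.4, 277.3], 0.75)]
handle_mid [([384.6, 283.4], 0.67)]
neck_top [([379.0, 277.1], 0.79)]
cap_center [([378.8, 241.1], 0.78)]
cap_mark [([376.1, 240.5], 0.78)]
stand_top [([363.6, 302.8], 0.88)]
cradle_floor [([232.3, 258.2], 0.74)]
tape_measure [([293.4, 306.2], 0.83)]
oak_offcut [([299.7, 235.5], 0.75)]
tape_roll [([275.0, 190.2], 0.6)]
spanner [([378.5, 278.3], 0.41)]
folding_rule [([167.8, 220.0], 0.88)]
{'fov_y': 59.44428412109501, 'cx': 316.097082108239, 'cy': 235.27873940498813, 'position': array([ 0.29382502, -0.58390521,  0.38530786]), 'orientation': array([-1.41750731e+01,  5.79537223e-02, -6.91414141e+01])} 1.3
```

View pics/top0.png

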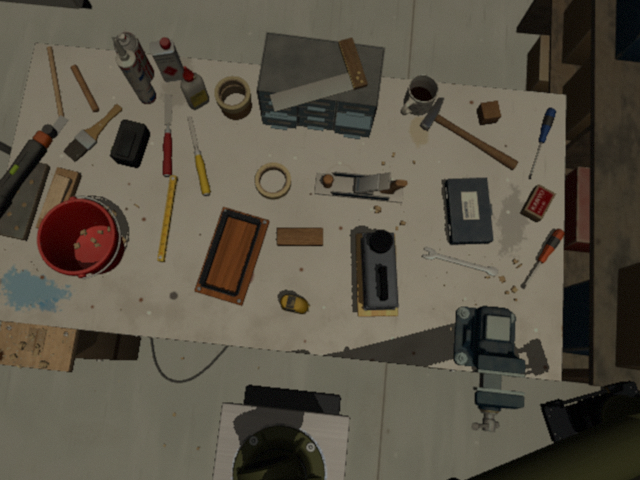

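View pics/side0.png

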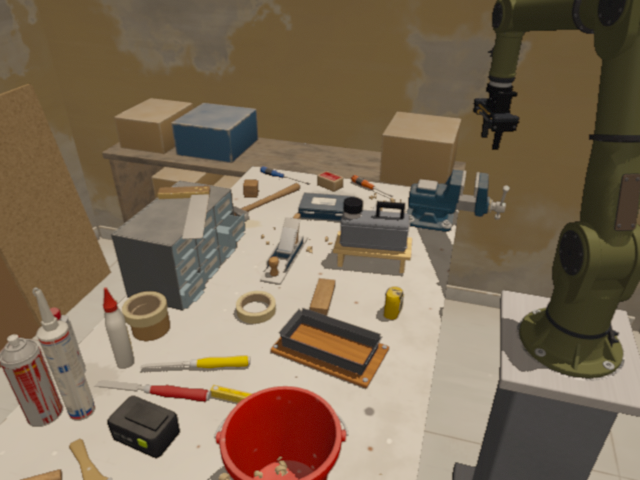

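```bash
cat > h.py <<'E'
import numpy as np, cv2
from scipy.spatial.transform import Rotation as Ro
from cell import env, viewer, boxes_of, masks_of
def ray(k,uv):
    f=240/np.tan(np.radians(k['fov_y']/2)); R=Ro.from_euler('xyz',k['orientation'],degrees=True).as_matrix()
    d=np.array([(uv[0]-k['cx'])/f,-(uv[1]-k['cy'])/f,-1.]); return R@d
def onz(k,uv,z):
    d=ray(k,uv); p=np.array(k['position']); return p+d*(z-p[2])/d[2]
def proj(k,P):
    f=240/np.tan(np.radians(k['fov_y']/2)); R=Ro.from_euler('xyz',k['orientation'],degrees=True).as_matrix()
    c=(np.atleast_2d(P)-k['position'])@R; return np.c_[k['cx']-f*c[:,0]/c[:,2],k['cy']+f*c[:,1]/c[:,2]]
E
python3 - <<'E'
from h import *
t=viewer.get_calibration('top'); s=viewer.get_calibration('side')
for n,k,uv,z in [("cap t",t,(378.8,241.1),.171),("cap s",s,(354.4,203.3),.171),("han t",t,(381,283.4),.181),("han s",s,(388.6,205.4),.181),("cradle t",t,(233,257.5),.012),("cradle s",s,(332,346),.03)]: print(n,onz(k,uv,z).round(3))
viewer.read_camera('top')
for tgt in ("cap_center","can_handle","cradle_floor","can","stand_top","tape_measure","oak_offcut"):
    for m in masks_of('top',tgt)[:2]:
        c=max(cv2.findContours(m['pixels'].astype('uint8'),0,2)[0],key=cv2.contourArea); r=cv2.minAreaRect(c)
        z={"cap_center":.184,"can_handle":.189,"can":.145,"stand_top":.06,"cradle_floor":.012,"tape_measure":.066,"oak_offcut":.022}[tgt]
        print(tgt,round(m['conf'],2),onz(t,r[0],z).round(3),[onz(t,p,z)[:2].round(3).tolist() for p in cv2.boxPoints(r)])
E
```

```text
cap t [ 0.563 -0.178  0.171]
cap s [ 0.557 -0.2    0.171]
han t [ 0.463 -0.19   0.181]
han s [ 0.465 -0.197  0.181]
cradle t [0.515 0.179 0.012]
cradle s [0.508 0.194 0.03 ]
cap_center 0.69 [ 0.561 -0.181  0.184] [[0.557, -0.143], [0.6, -0.178], [0.565, -0.219], [0.522, -0.184]]
can_handle 0.77 [ 0.463 -0.192  0.189] [[0.5, -0.176], [0.503, -0.197], [0.426, -0.207], [0.423, -0.187]]
can_handle 0.48 [ 0.561 -0.18   0.189] [[0.557, -0.143], [0.599, -0.177], [0.566, -0.216], [0.524, -0.182]]
cradle_floor 0.92 [0.521 0.182 0.012] [[0.419, 0.27], [0.657, 0.228], [0.626, 0.09], [0.39, 0.137]]
cradle_floor 0.3 [ 0.488 -0.213  0.012] [[0.533, -0.197], [0.535, -0.221], [0.445, -0.228], [0.442, -0.205]]
can 0.61 [ 0.497 -0.186  0.145] [[0.583, -0.132], [0.596, -0.215], [0.414, -0.238], [0.401, -0.157]]
stand_top 0.94 [ 0.503 -0.188  0.06 ] [[0.601, -0.124], [0.617, -0.225], [0.407, -0.25], [0.393, -0.151]]
tape_measure 0.85 [0.409 0.005 0.066] [[0.392, 0.043], [0.436, 0.037], [0.426, -0.033], [0.382, -0.027]]
oak_offcut 0.95 [0.588 0.014 0.022] [[0.558, 0.071], [0.605, 0.076], [0.618, -0.043], [0.57, -0.048]]
```

Call:
apply_moves:
  moves:
    - [0, 0, -0.25, 0, 0, 0, 1]
    - [0, 0, -0.5, 0, 0, 0, 1]
    - [0.1, -0.08, -0.75, 0, 0, 0, 1]
    - [0.3, -0.24, -0.75, 0, 0, 0, 1]
    - [0.5, -0.4, -0.75, 0, 0, 0, 1]
    - [0.7, -0.56, -0.75, 0, 0, 0, 1]
    - [0.95, -0.75, -0.75, 0, 0, 0, 1]
    - [0.95, -0.75, -0.75, 0, 0, 0, 1]
  grip_force: 40

```text
time_s: 2.5
tool_pos: [0.3588, -0.3947, 0.3735]
tool_rot: [180.0, -0.1, 21.2]
force: [0.4, 0.8, 1.1]
grip_width: 0.0868
grasp_force: 0.0
```

Call:
apply_moves:
  moves:
    - [0.2, -0.16, 0, 0, 0, 0.05, 1]
    - [0.4, -0.32, 0, 0, 0, 0.1, 1]
    - [0.6, -0.48, 0.1, 0, 0, 0.16, 1]
    - [0.8, -0.64, 0.2, 0, 0, 0.16, 1]
    - [0.95, -0.76, 0.3, 0, 0, 0.16, 1]
    - [0.96, -0.76, 0.4, 0, 0, 0.16, 1]
    - [0.96, -0.76, 0.4, 0, 0, 0.16, 1]
    - [0.96, -0.76, 0.4, 0, 0, 0.16, 1]

```text
time_s: 3.3
tool_pos: [0.4801, -0.1909, 0.2929]
tool_rot: [180.0, 0.0, 7.0]
force: [-0.1, -0.5, 1.0]
grip_width: 0.0869
grasp_force: 0.0
```

```bash
python3 - <<'E'
from h import *
o=env.get_obs(); print({k:np.round(o[k],3).tolist() for k in ('time_s','tool_pos','tool_rot','qpos','force')})
k=viewer.get_calibration('wrist'); im=viewer.read_camera('wrist')
cv2.imwrite('pics/w1.png',im[:,:,::-1]); print(k)
for tgt,z in (("handle_mid",.181),("cap_center",.184),("cap_mark",.184),("can",.145)):
    for b in boxes_of('wrist',tgt)[:1]: print(tgt,b['conf'],np.round(b['location'],1),onz(k,b['location'],z).round(4))
for tgt,z in (("can_handle",.189),("can",.145),("cap",.184)):
    for m in masks_of('wrist',tgt)[:1]:
        c=max(cv2.findContours(m['pixels'].astype('uint8'),0,2)[0],key=cv2.contourArea); r=cv2.minAreaRect(c)
        print(tgt,round(m['conf'],2),onz(k,r[0],z).round(4),[onz(k,p,z)[:2].round(4).tolist() for p in cv2.boxPoints(r)])
E
```

```text
{'time_s': 3.3, 'tool_pos': [0.48, -0.191, 0.293], 'tool_rot': [179.968, 0.037, 6.97], 'qpos': [43.631, 1.689, -25.351, 94.668, 0.773, 83.825, -64.824], 'force': [-0.072, -0.474, 0.987]}
{'fov_y': 59.44428412109501, 'cx': 316.097082108239, 'cy': 235.27873940498813, 'position': array([ 0.54722347, -0.18251751,  0.45559031]), 'orientation': array([-1.42259414e+01,  3.38783929e-02, -8.29586625e+01])}
handle_mid 0.79 [320.9 246.8] [ 0.4705 -0.1951  0.181 ]
cap_center 0.68 [319.5 103.1] [ 0.5627 -0.1826  0.184 ]
cap_mark 0.56 [318.5 104.5] [ 0.5618 -0.1821  0.184 ]
can 0.67 [316.5 207.6] [ 0.4903 -0.1897  0.145 ]
can_handle 0.83 [ 0.4725 -0.1942  0.189 ] [[0.4343, -0.1907], [0.5065, -0.1822], [0.5084, -0.1974], [0.4363, -0.207]]
can 0.55 [ 0.5087 -0.1881  0.145 ] [[0.5851, -0.1414], [0.5942, -0.2148], [0.421, -0.2418], [0.4106, -0.1575]]
cap 0.74 [ 0.5618 -0.1824  0.184 ] [[0.5842, -0.154], [0.5904, -0.2043], [0.5383, -0.2121], [0.5318, -0.1593]]
```

View pics/w1.png

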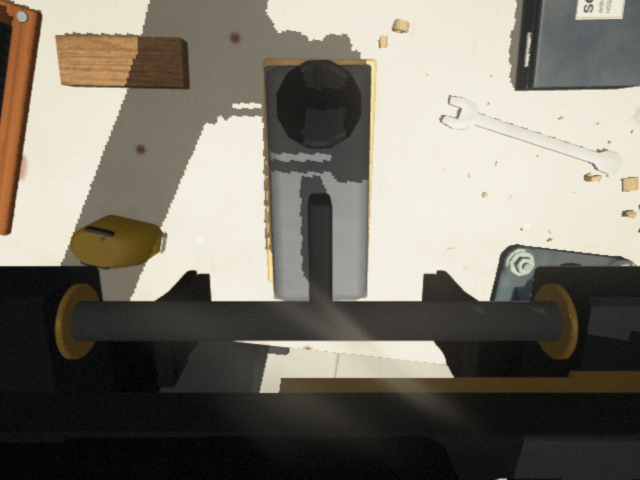

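Call:
apply_moves:
  moves:
    - [0.02, 0, 0.2, 0, 0, 0, 1]
    - [0.02, 0, 0.4, 0, 0, 0, 1]
    - [0.02, 0, 0.55, 0, 0, 0, 1]
    - [0.02, 0, 0.655, 0, 0, 0, 1]
    - [0.02, 0, 0.655, 0, 0, 0, 0]
    - [0.02, 0, 0.655, 0, 0, 0, 0]
    - [0.02, 0, 0.655, 0, 0, 0, 0]
    - [0.02, 0, 0.655, 0, 0, 0, 0]
    - [0.02, 0, 0.655, 0, 0, 0, 0]
    - [0.02, 0, 0.655, 0, 0, 0, 0]
    - [0.02, 0, 0.655, 0, 0, 0, 0]
    - [0.02, 0, 0.655, 0, 0, 0, 0]
  grip_force: 50

```text
time_s: 4.9
tool_pos: [0.4846, -0.1893, 0.1616]
tool_rot: [180.0, -0.0, 7.0]
force: [-0.5, -0.3, -0.4]
grip_width: 0.0311
grasp_force: 0.0
```

Still closing; give it a moment, then a small test lift.

Call:
apply_moves:
  moves:
    - [0, 0, 0, 0, 0, 0, 0]
    - [0, 0, 0, 0, 0, 0, 0]
    - [0, 0, 0, 0, 0, 0, 0]
    - [0, 0, 0, 0, 0, 0, 0]
    - [0, 0, 0, 0, 0, 0, 0]
    - [0, 0, 0, 0, 0, 0, 0]

```text
time_s: 5.5
tool_pos: [0.4845, -0.1899, 0.1617]
tool_rot: [180.0, -0.0, 7.0]
force: [-0.8, -3.8, -0.0]
grip_width: 0.0153
grasp_force: 49.9
```

Call:
apply_moves:
  moves:
    - [0, 0, -0.05, 0, 0, 0, 0]
    - [0, 0, -0.1, 0, 0, 0, 0]
    - [0, 0, -0.2, 0, 0, 0, 0]
    - [0, 0, -0.35, 0, 0, 0, 0]
    - [0, 0, -0.35, 0, 0, 0, 0]
    - [0, 0, -0.35, 0, 0, 0, 0]

```text
time_s: 6.1
tool_pos: [0.4846, -0.1887, 0.2312]
tool_rot: [-180.0, -0.0, 7.1]
force: [-0.5, 0.3, -8.5]
grip_width: 0.0151
grasp_force: 49.9
```

```bash
python3 - <<'E'
from h import *
o=env.get_obs(); print({k:np.round(o[k],3).tolist() for k in ('time_s','tool_pos','tool_rot','qpos','force','wrist_torque','grip_width','grasp_force')})
E
```

```text
{'time_s': 6.1, 'tool_pos': [0.485, -0.189, 0.231], 'tool_rot': [-179.988, -0.005, 7.078], 'qpos': [43.275, 3.532, -25.825, 99.919, 1.566, 76.906, -65.785], 'force': [-0.49, 0.338, -8.505], 'wrist_torque': [0.027, 0.146, -0.007], 'grip_width': 0.015, 'grasp_force': 49.894}
```

Call:
apply_moves:
  moves:
    - [0, -0.08, -0.1, 0, 0, 0, 0]
    - [-0.02, -0.22, -0.1, 0, 0, 0.03, 0]
    - [-0.03, -0.4, -0.1, 0, 0, 0.07, 0]
    - [-0.04, -0.58, -0.1, 0, 0, 0.11, 0]
    - [-0.05, -0.76, -0.1, 0, 0, 0.15, 0]
    - [-0.06, -0.9, -0.1, 0, 0, 0.19, 0]
    - [-0.06, -0.96, -0.1, 0, 0, 0.205, 0]
    - [-0.06, -0.96, -0.1, 0, 0, 0.205, 0]
    - [-0.06, -0.96, -0.1, 0, 0, 0.205, 0]
    - [-0.06, -0.96, -0.1, 0, 0, 0.205, 0]

```text
time_s: 7.1
tool_pos: [0.4488, -0.0017, 0.2507]
tool_rot: [180.0, 0.1, -10.7]
force: [1.0, -0.1, -7.7]
grip_width: 0.0155
grasp_force: 49.9
```

```bash
python3 - <<'E'
from h import *
o=env.get_obs(); print({k:np.round(o[k],3).tolist() for k in ('time_s','tool_pos','tool_rot','qpos','force','wrist_torque')})
k=viewer.get_calibration('wrist'); im=viewer.read_camera('wrist')
cv2.imwrite('pics/w2.png',im[:,:,::-1]); print(k)
for tgt,z in (("cradle_floor",.012),):
    for m in masks_of('wrist',tgt)[:2]:
        print(m['conf'],m['location'],m['pixels'].sum())
        c=max(cv2.findContours(m['pixels'].astype('uint8'),0,2)[0],key=cv2.contourArea); r=cv2.minAreaRect(c)
        print(cv2.boxPoints(r).round(1).tolist(),[onz(k,p,z)[:2].round(4).tolist() for p in cv2.boxPoints(r)])
im=viewer.read_camera('top'); cv2.imwrite('pics/t2.png',cv2.resize(im[190:320,160:320],None,fx=5,fy=4.6,interpolation=3)[:,:,::-1])
E
```

```text
{'time_s': 7.1, 'tool_pos': [0.449, -0.002, 0.251], 'tool_rot': [179.977, 0.082, -10.682], 'qpos': [35.774, -6.883, -35.489, 106.344, -4.051, 79.38, -99.448], 'force': [0.957, -0.131, -7.717], 'wrist_torque': [0.047, 0.041, 0.006]}
{'fov_y': 59.44428412109501, 'cx': 316.097082108239, 'cy': 235.27873940498813, 'position': array([ 0.51539163, -0.01391723,  0.4132973 ]), 'orientation': array([-1.42929896e+01,  4.63318171e-02, -1.00605466e+02])}
0.89 [100.8, 144.5] 38063
[[7.599999904632568, 29.0], [171.60000610351562, 16.0], [192.1999969482422, 274.5], [28.100000381469727, 287.5]] [[0.6479, 0.2366], [0.6315, 0.0925], [0.3978, 0.1356], [0.4149, 0.3034]]
```

View pics/w2.png

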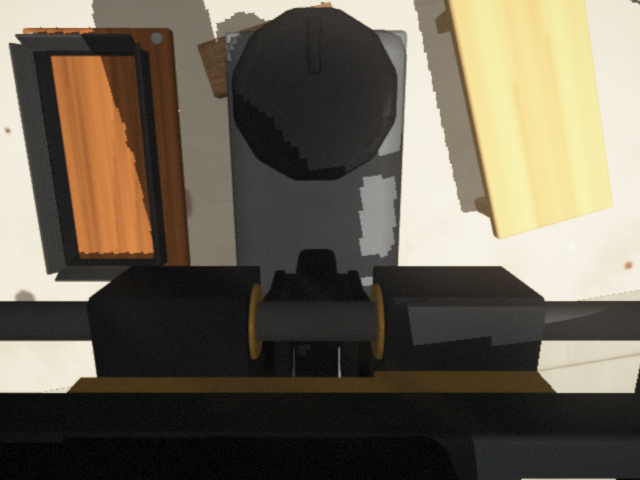

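```bash
python3 - <<'E'
from h import *
from scipy.optimize import least_squares
k=viewer.get_calibration('wrist'); im=cv2.imread('pics/w2.png')[:,:,::-1].astype(int)
m=((im[:,:,0]-im[:,:,2])>22).astype('uint8')
n,l,st,ce=cv2.connectedComponentsWithStats(m[:275,:200]); i=l[150,105]; print(st[i],ce[i]); mm=(l==i)
L=[];R=[];T=[];B=[]
for r in range(75,245,5):
    c=np.where(mm[r])[0]; L.append((c[0]-.5,r)); R.append((c[-1]+.5,r))
for c in range(62,130,4):
    q=np.where(mm[:,c])[0]; T.append((c,q[0]-.5))
for c in range(88,146,4):
    q=np.where(mm[:,c])[0]; B.append((c,q[-1]+.5))
print(L[::8],R[::8],T[::5],B[::5])
def loc(p,uv,z):
    w=np.array([onz(k,u,z)[:2] for u in uv])-p[:2]; c,s=np.cos(p[2]),np.sin(p[2]); return w@np.array([[c,-s],[s,c]])
def res(p,right=True):
    v=[loc(p,L,.012)[:,1]-.042, loc(p,T,.012)[:,0]-.094, loc(p,B,.012)[:,0]+.094]
    if right: v.append(loc(p,R,.037)[:,1]+.042)
    return np.concatenate(v)
for rt in (True,False):
    s=least_squares(res,[.521,.182,-.18],args=(rt,),loss='soft_l1',f_scale=.001); p=s.x
    print(p[:2].round(4),np.degrees(p[2]).round(2),[np.round(1000*x.mean(),1) for x in (loc(p,L,.012)[:,1]-.042,loc(p,T,.012)[:,0]-.094,loc(p,B,.012)[:,0]+.094,loc(p,R,.037)[:,1]+.042)])
E
```

```text
[   50    55   104   204 16304] [103.78551276 154.81354269]
[(np.float64(52.5), 75), (np.float64(58.5), 115), (np.float64(63.5), 155), (np.float64(69.5), 195), (np.float64(75.5), 235)] [(np.float64(136.5), 75), (np.float64(139.5), 115), (np.float64(143.5), 155), (np.float64(147.5), 195), (np.float64(151.5), 235)] [(62, np.float64(54.5)), (82, np.float64(54.5)), (102, np.float64(55.5)), (122, np.float64(55.5))] [(88, np.float64(258.5)), (108, np.float64(258.5)), (128, np.float64(258.5))]
[0.5208 0.1843] -10.7 [np.float64(0.8), np.float64(0.8), np.float64(-0.8), np.float64(-0.8)]
[0.5209 0.1851] -10.75 [np.float64(0.0), np.float64(0.8), np.float64(-0.8), np.float64(-1.6)]
```

```bash
python3 - <<'E'
from h import *
k=viewer.get_calibration('wrist'); o=env.get_obs(); T=o['tool_pos']; y=np.radians(o['tool_rot'][2])
for t in ("cap","can"):
  m=masks_of('wrist',t)[0]['pixels']
  c=max(cv2.findContours(m.astype('uint8'),0,2)[0],key=cv2.contourArea)
  u,r=cv2.minEnclosingCircle(c); e=cv2.fitEllipse(c) if len(c)>5 else None; mo=cv2.moments(c)
  print(t,u,r,e,mo['m10']/mo['m00'],mo['m01']/mo['m00'])
  for q in (u,e[0]):
    w=(onz(k,q,T[2]+.022)-T)[:2]; print(w@[np.cos(y),np.sin(y)],w@[-np.sin(y),np.cos(y)])
print(T,o['tool_rot'])
# can side edges at flat top z=T+.019-.036
for q in ((228,31),(406,31),(236,262),(397,262)):
    w=(onz(k,q,T[2]-.017)-T)[:2]; print(q,w@[np.cos(y),np.sin(y)],w@[-np.sin(y),np.cos(y)])
E
```

```text
cap (314.0448303222656, 93.52289581298828) 89.04557037353516 ((314.80364990234375, 93.69235229492188), (166.0671844482422, 175.3887481689453), 0.4804442524909973) 314.803528047099 93.6878232766482
0.07835290859828792 0.0011145278571992635
0.07830195604563833 0.0008731998739501309
can (317.37139892578125, 154.0558319091797) 151.0679931640625 ((315.5336608886719, 109.478515625), (164.8038787841797, 401.0542907714844), 0.07904471457004547) 318.4893303729744 204.33964722389254
0.05942276129684877 1.982474264085321e-05
0.07348824306476834 0.0006368413491161865
[ 0.44912897 -0.00121781  0.25121149] [-1.79991000e+02  3.68153066e-02 -1.06721054e+01]
(228, 31) 0.10463613114527104 0.03513530871324222
(406, 31) 0.10470019125570748 -0.034731097292067914
(236, 262) 0.009526955425884503 0.036340380009797425
(397, 262) 0.009645645175995733 -0.035815656964111826
```

Call:
apply_moves:
  moves:
    - [0, -0.08, 0, 0, 0, 0, 0]
    - [0.02, -0.22, 0, 0, 0, 0, 0]
    - [0.03, -0.4, 0, 0, 0, 0, 0]
    - [0.05, -0.58, 0, 0, 0, 0, 0]
    - [0.06, -0.76, 0, 0, 0, 0, 0]
    - [0.08, -0.9, 0, 0, 0, 0, 0]
    - [0.0875, -0.978, 0, 0, 0, 0, 0]
    - [0.0875, -0.978, 0.1, 0, 0, 0, 0]
    - [0.0875, -0.978, 0.2, 0, 0, 0, 0]
    - [0.0875, -0.978, 0.3, 0, 0, 0, 0]
    - [0.0875, -0.978, 0.35, 0, 0, 0, 0]
    - [0.0875, -0.978, 0.35, 0, 0, 0, 0]
    - [0.0875, -0.978, 0.35, 0, 0, 0, 0]
    - [0.0875, -0.978, 0.35, 0, 0, 0, 0]

```text
time_s: 8.75
tool_pos: [0.5032, 0.1891, 0.1828]
tool_rot: [-179.9, -0.1, -10.6]
force: [0.6, 0.2, -7.5]
grip_width: 0.0155
grasp_force: 49.9
```

```bash
python3 - <<'E'
from h import *
o=env.get_obs(); print({k:np.round(o[k],4).tolist() for k in ('time_s','tool_pos','tool_rot','qpos','force','wrist_torque')})
viewer.read_camera('side'); im=viewer.read_camera('side'); cv2.imwrite('pics/s3.png',cv2.resize(im[240:400,230:430],None,fx=4,fy=3.75,interpolation=cv2.INTER_CUBIC)[:,:,::-1])
im=viewer.read_camera('wrist'); cv2.imwrite('pics/w3.png',im[:,:,::-1])
E
```

```text
{'time_s': 8.75, 'tool_pos': [0.5032, 0.1891, 0.1828], 'tool_rot': [-179.9476, -0.1211, -10.5944], 'qpos': [21.3524, 10.5559, -49.2605, 100.9916, 8.421, 72.1277, -130.6017], 'force': [0.6099, 0.2324, -7.5423], 'wrist_torque': [0.0989, 0.056, 0.0106]}
```

View pics/w3.png

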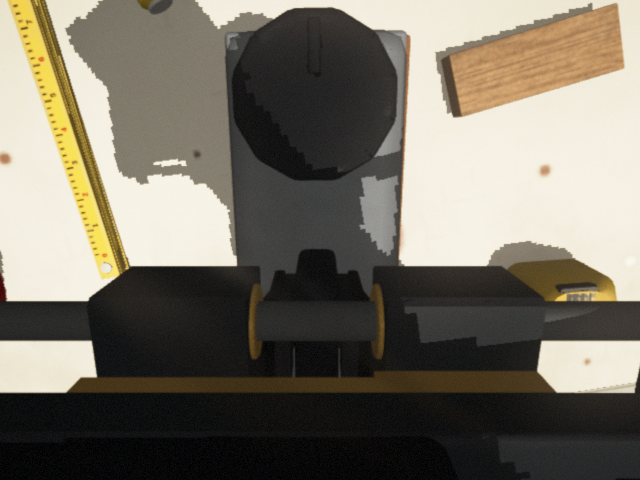

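Call:
apply_moves:
  moves:
    - [0, 0, 0.06, 0, 0, 0, 0]
    - [0, 0, 0.12, 0, 0, 0, 0]
    - [0, 0, 0.17, 0, 0, 0, 0]
    - [0, 0, 0.2, 0, 0, 0, 0]
    - [0, 0, 0.23, 0, 0, 0, 0]
    - [0, 0, 0.26, 0, 0, 0, 0]
    - [0, 0, 0.26, 0, 0, 0, 0]

```text
time_s: 9.6
tool_pos: [0.5017, 0.1886, 0.1286]
tool_rot: [180.0, 0.1, -10.6]
force: [-0.3, 0.1, -8.1]
grip_width: 0.0153
grasp_force: 49.9
```

Call:
apply_moves:
  moves:
    - [0, 0, 0.03, 0, 0, 0, 0]
    - [0, 0, 0.05, 0, 0, 0, 0]
    - [0, 0, 0.065, 0, 0, 0, 0]
    - [0, 0, 0.075, 0, 0, 0, 0]
    - [0, 0, 0.075, 0, 0, 0, 0]

```text
time_s: 10.1
tool_pos: [0.5021, 0.1888, 0.1143]
tool_rot: [180.0, 0.0, -10.6]
force: [0.3, -0.5, -7.2]
grip_width: 0.0154
grasp_force: 49.9
```

Call:
apply_moves:
  moves:
    - [0, 0, 0.006, 0, 0, 0, 0]
    - [0, 0, 0.012, 0, 0, 0, 0]
    - [0, 0, 0.012, 0, 0, 0, 0]

```text
time_s: 10.4
tool_pos: [0.5025, 0.1889, 0.1136]
tool_rot: [180.0, -0.0, -10.6]
force: [-5.6, -3.0, 4.7]
grip_width: 0.0157
grasp_force: 49.9
```

Call:
apply_moves:
  moves:
    - [0, 0, 0.006, 0, 0, 0, 0]
    - [0, 0, 0.006, 0, 0, 0, 1]
    - [0, 0, 0.006, 0, 0, 0, 1]
    - [0, 0, 0.006, 0, 0, 0, 1]
    - [0, 0, 0.006, 0, 0, 0, 1]
    - [0, 0, 0.006, 0, 0, 0, 1]
    - [0, 0, -0.1, 0, 0, 0, 1]
    - [0, 0, -0.3, 0, 0, 0, 1]
    - [0, 0, -0.5, 0, 0, 0, 1]
    - [0, 0, -0.6, 0, 0, 0, 1]
    - [0, 0, -0.6, 0, 0, 0, 1]
    - [0, 0, -0.6, 0, 0, 0, 1]

```text
time_s: 11.6
tool_pos: [0.5022, 0.1888, 0.2318]
tool_rot: [180.0, -0.0, -10.6]
force: [-0.6, 0.2, -0.4]
grip_width: 0.0861
grasp_force: 0.0
```

```bash
python3 - <<'E'
from h import *
o=env.get_obs(); T=o['tool_pos']; y=np.radians(o['tool_rot'][2]); print({k:np.round(o[k],4).tolist() for k in ('time_s','tool_pos','tool_rot','qpos','force')})
k=viewer.get_calibration('wrist'); im=viewer.read_camera('wrist'); cv2.imwrite('pics/w4.png',im[:,:,::-1])
m=masks_of('wrist','cap')[0]; c=max(cv2.findContours(m['pixels'].astype('uint8'),0,2)[0],key=cv2.contourArea)
e=cv2.fitEllipse(c); print(e,m['conf'])
for z in (.136,): 
    P=onz(k,e[0],z); w=(P-T)[:2]; print(P,w@[np.cos(y),np.sin(y)],w@[-np.sin(y),np.cos(y)])
im=viewer.read_camera('side'); cv2.imwrite('pics/s4.png',cv2.resize(im[240:400,230:430],None,fx=4,fy=3.75,interpolation=cv2.INTER_CUBIC)[:,:,::-1])
E
```

```text
{'time_s': 11.6, 'tool_pos': [0.5022, 0.1888, 0.2318], 'tool_rot': [179.9875, -0.0152, -10.5835], 'qpos': [22.3368, 8.3281, -49.6888, 97.1275, 6.5145, 77.5365, -129.047], 'force': [-0.5862, 0.1678, -0.4177]}
((317.16009521484375, 110.40550231933594), (88.83434295654297, 92.79581451416016), 175.1295166015625) 0.92
[0.57894211 0.17436782 0.136     ] 0.0780373579414998 -8.369376446389597e-05
```

View pics/w4.png

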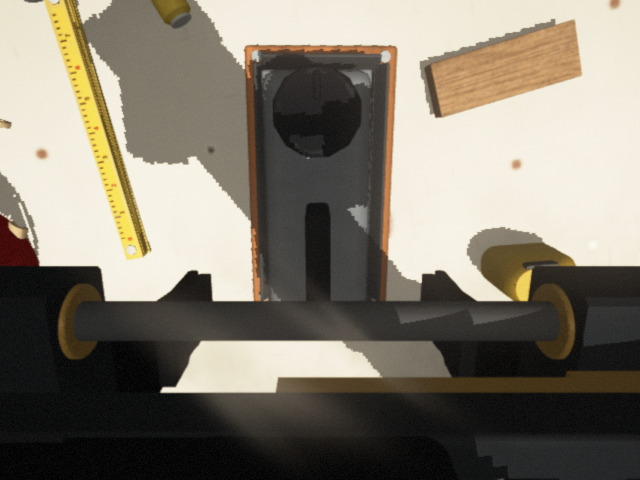

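View pics/s4.png

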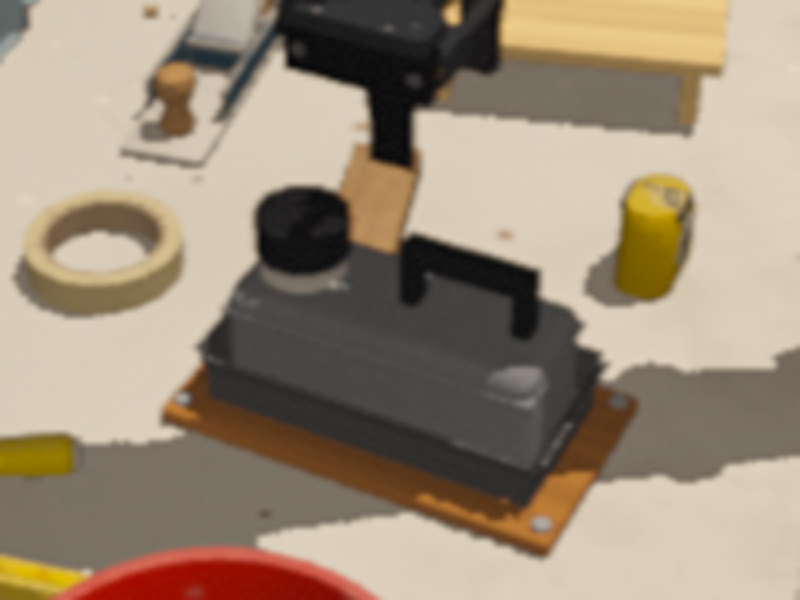

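Call:
apply_moves:
  moves:
    - [0.15, 0, 0, 0, 0, 0, 1]
    - [0.3, 0, 0, 0, 0, 0, 1]
    - [0.39, 0, 0.1, 0, 0, 0, 1]
    - [0.39, 0, 0.3, 0, 0, 0, 1]
    - [0.39, 0, 0.45, 0, 0, 0, 1]
    - [0.39, 0, 0.55, 0, 0, 0, 1]
    - [0.39, 0, 0.624, 0, 0, 0, 1]
    - [0.39, 0, 0.624, 0, 0, 0, 1]
  grip_force: 55

```text
time_s: 12.55
tool_pos: [0.577, 0.1739, 0.1043]
tool_rot: [179.9, 0.3, -10.6]
force: [0.1, -0.3, -0.3]
grip_width: 0.087
grasp_force: 0.0
```

Call:
apply_moves:
  moves:
    - [0, 0, 0, 0, 0, 0, 0]
    - [0, 0, 0, 0, 0, 0, 0]
    - [0, 0, 0, 0, 0, 0, 0]
    - [0, 0, 0, 0, 0, 0, 0]
    - [0, 0, 0, 0, 0, 0, 0]
    - [0, 0, 0, 0, 0, 0, 0]
    - [0, 0, 0, 0, 0, 0, 0]
    - [0, 0, 0, 0, 0, 0, 0]
    - [0, 0, 0, 0, 0, 0, 0]
    - [0, 0, 0, 0, 0, 0, 0]

```text
time_s: 13.55
tool_pos: [0.5791, 0.1743, 0.1076]
tool_rot: [180.0, -0.0, -10.6]
force: [-0.9, -0.7, 3.9]
grip_width: 0.0514
grasp_force: 55.0
```

Call:
apply_moves:
  moves:
    - [0, 0, -0.001, 0, 0, -0.04, 0]
    - [0, 0, -0.002, 0, 0, -0.08, 0]
    - [0, 0, -0.003, 0, 0, -0.12, 0]
    - [0, 0, -0.004, 0, 0, -0.16, 0]
    - [0, 0, -0.005, 0, 0, -0.2, 0]
    - [0, 0, -0.006, 0, 0, -0.233, 0]
    - [0, 0, -0.006, 0, 0, -0.233, 0]

```text
time_s: 14.25
tool_pos: [0.5792, 0.1753, 0.1087]
tool_rot: [-179.9, -0.0, 9.5]
force: [0.9, 0.4, 2.8]
grip_width: 0.0512
grasp_force: 55.0
```

```bash
python3 - <<'E'
from h import *
o=env.get_obs(); print({k:np.round(o[k],4).tolist() for k in ('time_s','tool_pos','tool_rot','qpos','force','wrist_torque')})
E
```

```text
{'time_s': 14.25, 'tool_pos': [0.5792, 0.1753, 0.1087], 'tool_rot': [-179.933, -0.0493, 9.4793], 'qpos': [20.2162, 25.0983, -49.3397, 96.3455, 20.2646, 67.9169, -114.6987], 'force': [0.8762, 0.3696, 2.8139], 'wrist_torque': [0.0671, 0.0192, 0.1279]}
```

Call:
apply_moves:
  moves:
    - [0, 0, -0.001, 0, 0, -0.04, 0]
    - [0, 0, -0.002, 0, 0, -0.08, 0]
    - [0, 0, -0.003, 0, 0, -0.12, 0]
    - [0, 0, -0.004, 0, 0, -0.16, 0]
    - [0, 0, -0.005, 0, 0, -0.2, 0]
    - [0, 0, -0.006, 0, 0, -0.24, 0]
    - [0, 0, -0.007, 0, 0, -0.28, 0]
    - [0, 0, -0.008, 0, 0, -0.32, 0]
    - [0, 0, -0.008, 0, 0, -0.349, 0]

```text
time_s: 15.15
tool_pos: [0.579, 0.1753, 0.1106]
tool_rot: [-180.0, -0.1, 39.5]
force: [-0.7, 0.5, 6.1]
grip_width: 0.0517
grasp_force: 55.0
```

```bash
python3 - <<'E'
from h import *
o=env.get_obs(); print({k:np.round(o[k],4).tolist() for k in ('time_s','tool_pos','tool_rot','qpos','force','wrist_torque')})
k=viewer.get_calibration('wrist'); im=viewer.read_camera('wrist'); cv2.imwrite('pics/w5.png',im[:,:,::-1])
for t in ('side','top'):
  viewer.read_camera(t); kk=viewer.get_calibration(t)
  for n,z in (('handle_mid',.133),('cap_mark',.139)):
    print(t,n,[(onz(kk,b['location'],z).round(3).tolist(),round(b['conf'],2)) for b in boxes_of(t,n)[:2]])
E
```

```text
{'time_s': 15.15, 'tool_pos': [0.579, 0.1753, 0.1106], 'tool_rot': [-179.9724, -0.0507, 39.4949], 'qpos': [24.2085, 27.2525, -55.163, 96.1281, 23.6729, 69.1581, -87.0877], 'force': [-0.6829, 0.4596, 6.1052], 'wrist_torque': [-0.0935, 0.233, -0.0163]}
side handle_mid [([0.48, 0.193, 0.133], 0.74)]
side cap_mark [([0.578, 0.209, 0.139], 0.5)]
top handle_mid [([0.479, 0.195, 0.133], 0.79)]
top cap_mark []
```

View pics/w5.png

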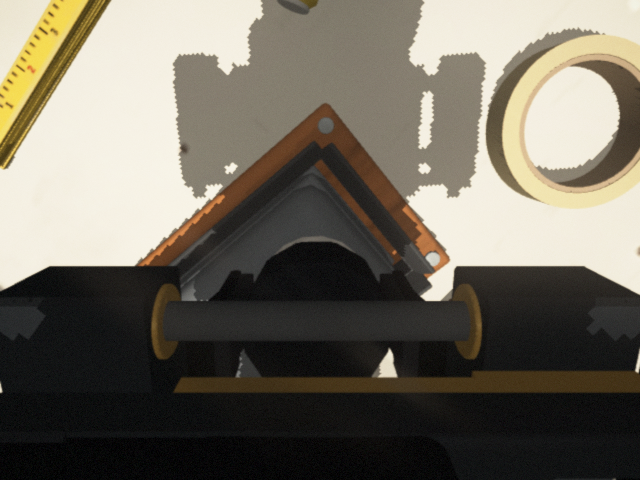

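```bash
python3 - <<'E'
from h import *
print([(b['location'],b['conf']) for b in boxes_of('wrist','cap_mark')[:3]])
im=cv2.imread('pics/w5.png')[232:304,220:430]
im=np.clip(im.astype(float)*4,0,255).astype('uint8'); cv2.imwrite('pics/w5c.png',cv2.resize(im,None,fx=3.8,fy=3.8,interpolation=cv2.INTER_CUBIC))
E
```

```text
[([316.4, 296.0], 0.56)]
```

View pics/w5c.png

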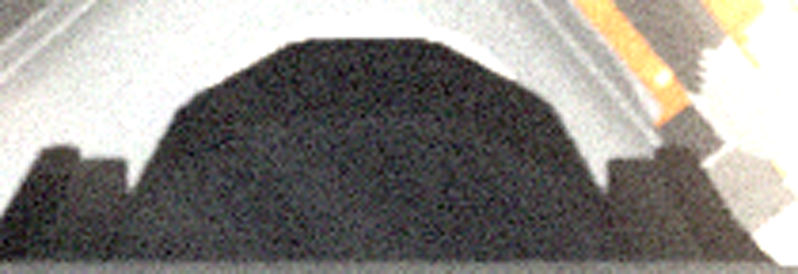

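Call:
apply_moves:
  moves:
    - [0, 0, -0.001, 0, 0, -0.04, 0]
    - [0, 0, -0.002, 0, 0, -0.08, 0]
    - [0, 0, -0.003, 0, 0, -0.12, 0]
    - [0, 0, -0.004, 0, 0, -0.16, 0]
    - [0, 0, -0.006, 0, 0, -0.2, 0]
    - [0, 0, -0.008, 0, 0, -0.245, 0]
    - [0, 0, -0.008, 0, 0, -0.245, 0]

```text
time_s: 16.25
tool_pos: [0.5792, 0.176, 0.113]
tool_rot: [180.0, -0.1, 60.5]
force: [-1.0, 1.4, 7.7]
grip_width: 0.0513
grasp_force: 55.0
```

```bash
python3 - <<'E'
from h import *
o=env.get_obs(); print({k:np.round(o[k],4).tolist() for k in ('time_s','tool_pos','tool_rot','qpos','force','wrist_torque')})
E
```

```text
{'time_s': 16.25, 'tool_pos': [0.5792, 0.176, 0.113], 'tool_rot': [179.9903, -0.1237, 60.543], 'qpos': [26.924, 29.08, -59.4521, 95.9083, 26.3423, 70.268, -67.9415], 'force': [-0.9836, 1.3937, 7.6814], 'wrist_torque': [0.1234, 0.2851, 0.072]}
```

Call:
apply_moves:
  moves:
    - [0, 0, -0.005, 0, 0, 0, 0]
    - [0, 0, -0.01, 0, 0, 0, 0]
    - [0, 0, -0.015, 0, 0, 0, 0]
    - [0, 0, -0.02, 0, 0, 0, 0]
    - [0, 0, -0.02, 0, 0, 0, 0]

```text
time_s: 16.75
tool_pos: [0.579, 0.1754, 0.1161]
tool_rot: [-180.0, -0.1, 60.5]
force: [-0.5, 1.2, 4.3]
grip_width: 0.0514
grasp_force: 55.0
```

Call:
apply_moves:
  moves:
    - [0, 0, -0.01, 0, 0, 0, 0]
    - [0, 0, -0.02, 0, 0, 0, 0]
    - [0, 0, -0.03, 0, 0, 0, 0]
    - [0, 0, -0.04, 0, 0, 0, 0]
    - [0, 0, -0.05, 0, 0, 0, 0]
    - [0, 0, -0.0625, 0, 0, 0, 0]
    - [0, 0, -0.0625, 0, 0, 0, 0]
    - [0, 0, -0.0625, 0, 0, 0, 0]

```text
time_s: 17.55
tool_pos: [0.579, 0.1745, 0.1283]
tool_rot: [180.0, 0.0, 60.5]
force: [0.5, -0.6, -0.6]
grip_width: 0.0512
grasp_force: 55.0
```

```bash
python3 - <<'E'
from h import *
o=env.get_obs(); print({k:np.round(o[k],4).tolist() for k in ('time_s','tool_pos','tool_rot','force','wrist_torque')})
im=viewer.read_camera('side'); cv2.imwrite('pics/s6.png',cv2.resize(im[240:400,230:430],None,fx=4,fy=3.75,interpolation=cv2.INTER_CUBIC)[:,:,::-1])
E
```

```text
{'time_s': 17.55, 'tool_pos': [0.579, 0.1745, 0.1283], 'tool_rot': [179.9899, 0.0032, 60.4904], 'force': [0.5309, -0.5848, -0.6264], 'wrist_torque': [-0.0377, -0.0684, -0.0285]}
```

View pics/s6.png

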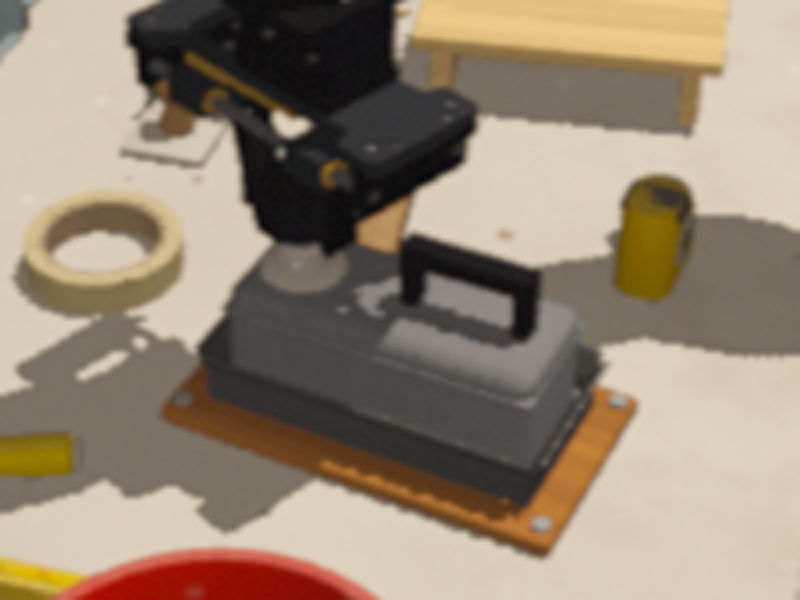

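```bash
python3 -c "
from cell import env
print(env.sign_off())"
```

```text
the job is handed in; nothing more can be done
None
```

I handed the job in at about 17.6 s: the canister sits fully down in the cradle. The cap was turned about 71° counter-clockwise, lifted off, and is held level over the neck, about 6 mm clear by the arm's readings.

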